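# Isolate the steam station and take off its filler cap

## Task

Switch the steam station off at its rotary isolator, a quarter turn anticlockwise, before you touch the filler cap. Then unscrew the round cap on the station: nobody remembers whether it has a right- or left-hand thread, so try it one way and, if it stops, the other, turning it loose while it sits on its collar rather than pulling it. Lift it straight up at least 5 cm and finish while holding it there, upright and still above its opening, leaving the isolator off and everything else on the shelf where it is.

Things in the scene. Friction and masses are not known exactly. Their poses are not given: they have to be found in the camera images.
- isolator_handle (a joint): angle of the rotary isolator's handle (rad): 0 = ON, 1.57 = OFF; it grows as the handle turns anticlockwise seen from above. A spring detent holds it at either end: past half way (0.79) it snaps on to within 0.15 of the nearer end by itself; turning takes under 0.3 N m
- handle_grip (a point): isolator handle: upright black bar 66 mm long (own x), 14 thick (own y), 30 high, turning about the vertical through its middle, on a hub on a fixed grey box 100 x 120 x 60 mm, right (-y) of the station. Point: on the turning axis, 14 mm below the bar's top, 90 mm over the shelf. Gap from bar foot to box: 14 mm. ON: bar across the box's 120 mm side; OFF: along it
- station: fixed steam station: white plastic housing 180 (own x) x 300 (own y) x 100 mm high, with a grey water-tank tower on its +y part, 170 mm high (near side 90 mm from the cap's axis); origin at the centre of its underside
- filler (a point): centre of the top of the collar (45 mm across, 15 mm high above the housing) on which the cap sits closed, 115 mm over the shelf; fixed. The threaded neck inside the cap stands 26 mm above this point. Its thread hand differs between stations and cannot be seen. Until the cap is turned out of the thread it will not lift; after that it lifts straight off
- cap_center (a point): loose filler cap: round, ribbed, black, 48 mm across, 36 high, about 60 g, closed on the collar. Point: its centre, 18 mm over its underside, 133 over the shelf when closed. Turned the tightening way: firm stop after about 10 degrees. Loosening way: easy (under 0.2 N m), does not rise, out of its thread from 60 degrees on (65 to 110 is best; stops at about 130)
- button_dish: bystander: white ceramic dish of buttons, 96 mm across, 28 mm high; origin at the centre of its underside
- lint_brush: bystander: wooden lint brush, 190 mm long, 42 mm wide, 26 mm high, lying about along world x between isolator and station; origin at its middle, on the shelf
- glass_jar: bystander: open glass jar, 80 mm across, 110 mm high; origin at the centre of its underside
- jar_lid: bystander: aluminium jar lid, 84 mm across, 15 mm high; origin at the centre of its underside

How it is judged:
On the way, in this order (a step that is already met when the one before it is completed fails the run):
1. the isolator handle is in its OFF detent (value of joint isolator_handle above 1.35 rad), for 0.2 s.
2. the cap has been turned at least 45 degrees either way while still down on its collar (angle between the x axis of cap_center and the x axis of station, either way round above 0.785 rad and z of cap_center in the frame of filler below 0.026 m and horizontal distance between cap_center and filler below 0.01 m), for 0.1 s.
At the end, for the whole second after the job is handed in: The isolator is off (joint above 1.35 rad); the fingers hold the cap (contact above 1 N), raised at least 42 mm above its closed height, within 40 mm sideways of its collar's axis, upright within 14 degrees, still (under 0.03 m/s) and not touching the station (value of joint isolator_handle above 1.35 rad and z of cap_center in the frame of filler above 0.06 m and horizontal distance between cap_center and filler below 0.04 m and angle between cap_center's own z axis and vertical below 0.25 rad and contact force between the fingers and cap above 1 N and contact force between cap and station below 0.05 N and linear speed of cap below 0.03 m/s); the arm keeps its last pose, push and grip.
It fails at once if the cap is turned or lifted (by more than 17 degrees or 10 mm) before the isolator is off (value of joint isolator_handle below 1.2 rad and (distance of cap_center from where it was at the start of the episode above 0.01 m or angle between the x axis of cap_center and the x axis of station, either way round above 0.3 rad)).
It fails at once if a bystander (dish, brush, jar or lid) is pushed more than 30 mm away (distance of any of button_dish, lint_brush, glass_jar, jar_lid from where it was at the start of the episode above 0.03 m).
It fails at once if a bystander (dish, brush, jar or lid) is tipped over (angle between any of button_dish, lint_brush, glass_jar, jar_lid's own z axis and vertical above 0.5 rad).
It also fails if it takes over 61 s, if anything falls off the work surface, if the arm or the gripper's body presses on something with over 40 N, if the wrist force passes 120 N, or if a joint passes its speed limit or range.

## Robot

A 7-joint arm with a two-finger parallel gripper is mounted at the origin on the work surface. World frame = base frame: x ahead of the robot, y to its left, z up, the work surface at z = 0. Lengths are in m, angles in rad, forces in N, time in s.
With the tool pointing down it reaches from about 0.4 to 0.85 m from the base axis. Payload 10.4 kg.
Tool frame: the origin (TCP) lies midway between the tips of the shut fingers; the grasp point (between the pads) lies 19 mm behind it; z points along the fingers, x is the direction in which the jaws open and shut, and the axes are right-handed (so a half turn about z gives the same grasp; the last joint's range is limited). The gripper opens to 85 mm and grips with 20 to 120 N. Pads are 22 mm wide; open, the fingers measure 114 mm over their backs; the gripper's body (76 mm by 85 mm) begins 54 mm behind the grasp point. The pads swing forward as they close: fully open they stand 13 mm farther back than shut.
Start: joints at [1.08, 0.332, -0.065, 1.46, 0.022, 1.35, -0.088], TCP at [0.282, -0.558, 0.231] pointing down, gripper open.
Joint ranges: [-2.6, 2.6], [-0.5, 2.12], [-1.47, 1.34], [0.16, 2.42], [-1.27, 4.41], [0.06, 2.06], [-2.6, 2.6]. Speed limits (rad/s): [2.22, 2.22, 2.79, 2.79, 3.14, 3.14, 3.14].

## Interface

Orientations are given as a unit quaternion [x, y, z, w].
In Python, from workcell import manip, cams gives the robot as it stands.
- The arm moves only by the tool move_arm, never from a script. Its argument "moves" is a list of rows, each a list of 7 numbers: the turn, a rotation vector about the tool's x, y, z in degrees, then the shift along the tool's x, y, z in m, then the finger opening in m, from 0 to 0.0854. A call has 1 to 10 rows; each row is the pose to reach, as a shift and turn from the pose commanded when the call began, along the tool's axes at that moment; what a row does not reach only later rows make up. A row lasts 1/10 s, in which the tool goes at most 50 mm and 8.59 degrees, less where a joint would pass 70% of its speed; a pose out of reach is approached as far as the arm can. A call with a gripper value outside its range is refused whole. The fingers move at their own pace and stop on an object; "grip_force" is the grip in N (left out, the last holds). Time passes only in rows, so rows that repeat a pose let the fingers close. It gives the time, the measured TCP pose, the force and the opening at its end, in the units of the state.
- manip.get_obs(): the state, without advancing time (a new reading comes with each control period).
- cams.camera(name): name is "scene" or "top" or "wrist"; returns the picture (400x640x3 uint8, red, green, blue); there is no depth.
- cams.camera_params(name): a dict with "fx", "fy", "cx", "cy" (pixels), "xyz" and "rotation" of the camera in the world. Camera axes: x right, y up, looking along -z (the intrinsics and any distortion apply to the point x, -y, -z); pixel columns grow to the right and rows downward; lengths in m; the calibration is good to about 2 mm. The wrist camera is an equidistant fisheye: a pixel r from the principal point sees the ray r / f radians off the axis. A picture is of the moment at which its call begins: read the wrist's pose just before it. camera_params takes no time and is no camera call; for the wrist camera it gives the pose at the moment of the call.
- manip.hand_in(): hands the job in, once; it reports no verdict.
The state is a dict: "clock": time; "joint_pos": joint angles; "joint_velocities": joint speeds; "tau": joint torques, N m; "position": TCP position; "ee_rot": TCP orientation; "ft_force": force on the tool from outside, world axes, zero at the start; "torque": the same for the moment, N m; "grip_width": opening from 0.0 (shut) to 1.0 (fully open).
Only numpy, scipy, OpenCV 4.12 (cv2) and the standard library are available. Lean on these libraries where they do the work, as an engineer would, in place of code of your own. Each camera call takes 0.05 s, during which the arm holds its last target. There are 200 camera calls.

## Working session

There is one attempt and no reset: what is moved stays moved. The work goes in short steps, Python scripts to look and compute and a tool call to move; the robot and the scene stay as the last step left them, time stands still between calls to the robot, and variables do not carry over. Pictures are saved under pics/ and viewed, about 8 in all and at most 12, crops included, and the job is handed in when it is done.

Besides the shell and the picture viewer there is one more tool, called after "Call:" as name(argument=value, ...) on one line, values as JSON. move_arm: Moves the arm, as the interface text tells. Its arguments: {"type":"object","properties":{"moves":{"type":"array","items":{"type":"array","items":{"type":"number"}}},"grip_force":{"type":"number"}},"required":["moves"]}

```bash
mkdir -p pics
python3 - <<'E'
from workcell import manip,cams
import cv2
o=manip.get_obs();print(o)
for n in("scene","top"):
    p=cams.camera_params(n);print(n,p)
    im=cams.camera(n);cv2.imwrite(f"pics/{n}0.png",im[:,:,::-1])
E
```

```text
{'clock': 0.0, 'joint_pos': array([ 1.08039596,  0.33285836, -0.06470539,  1.46096161,  0.02159358,
        1.34987661, -0.08848636]), 'joint_velocities': array([-9.20134501e-04, -7.26816523e-04, -6.81822004e-05,  6.28652303e-04,
       -6.63879642e-04,  2.20463562e-04,  2.58036800e-04]), 'tau': array([ 1.30263247e-04, -6.25442076e+01,  4.92958096e-02, -3.91591573e+01,
        1.61727634e-02,  9.98815958e-03, -4.84202144e-05]), 'position': array([ 0.28165755, -0.55751488,  0.23051469]), 'ee_rot': array([ 8.51750529e-01, -5.23947077e-01, -6.14497261e-04, -3.44201353e-04]), 'ft_force': array([-0.08526007, -0.2561596 , -0.59686972]), 'torque': array([ 0.02516123, -0.06272514,  0.02356674]), 'grip_width': 1.0028430778583028}
scene {'fx': 446.6174667294481, 'fy': 446.6174667294481, 'cx': 324.1127177223099, 'cy': 193.07952179230287, 'xyz': array([1.09114842, 0.11647807, 0.8118299 ]), 'rotation': array([0.17435751, 0.27075078, 0.78578854, 0.52804341])}
top {'fx': 456.95168143135595, 'fy': 456.95168143135595, 'cx': 318.2037183840892, 'cy': 202.85401094427598, 'xyz': array([ 0.49954219, -0.06799248,  1.05064487]), 'rotation': array([ 0.02696867, -0.02936794, -0.70515265,  0.70793358])}
```

View pics/top0.png

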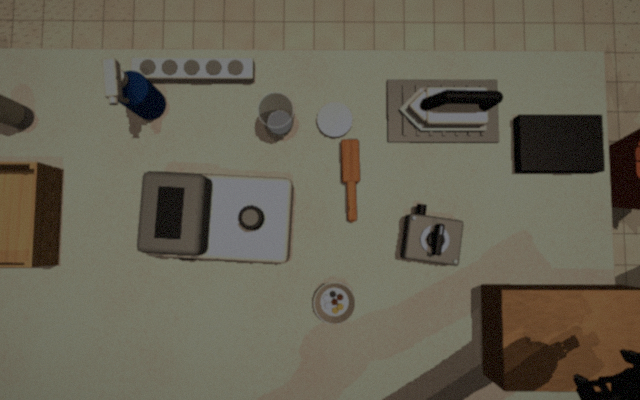

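View pics/scene0.png

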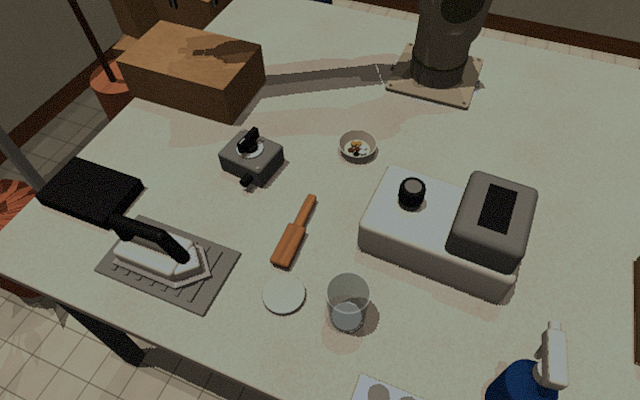

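The top view shows the isolator at about (436,240), the cap at about (251,217), the brush at (350,180) and the dish at (334,302). In the scene view the handle is at (249,140) and the cap at (411,193). Next I'll enlarge these areas.

Run:
```python
import cv2,numpy as np
t=cv2.imread("pics/top0.png");s=cv2.imread("pics/scene0.png")
def c(i,x,y,w=80,h=60):
    return cv2.convertScaleAbs(cv2.resize(i[y:y+h,x:x+w],None,fx=5,fy=5,interpolation=cv2.INTER_CUBIC),alpha=1.8)
cv2.imwrite("pics/crop1.png",np.vstack([np.hstack([c(t,395,205),c(t,215,185)]),np.hstack([c(s,210,120),c(s,370,160)])]))
```

```text
(no output)
```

View pics/crop1.png

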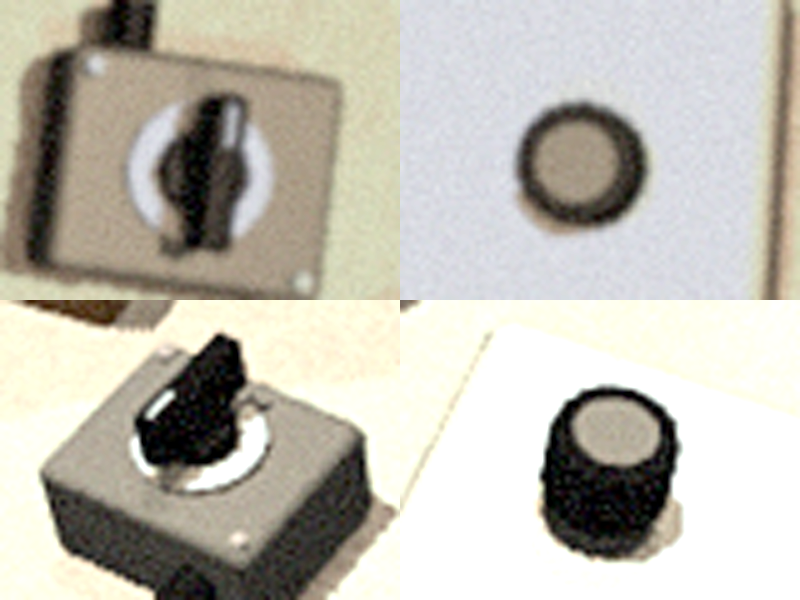

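```bash
cat > h.py <<'E'
import numpy as np
from scipy.spatial.transform import Rotation as R
from workcell import manip,cams
def ray(n,u,v,z):
    p=cams.camera_params(n);d=R.from_quat(p["rotation"]).apply([(u-p["cx"])/p["fx"],-(v-p["cy"])/p["fy"],-1])
    return p["xyz"]+d*(z-p["xyz"][2])/d[2]
E
python3 - <<'E'
from h import *
np.set_printoptions(precision=4,suppress=True)
P=lambda l,*a:print(l,ray(*a))
P("bar top","top",440.6,239.4,.104);P("disc","top",435,239.4,.062);P("disc s","scene",250.4,148,.062)
P("cap t","top",250,217,.151);P("cap s","scene",413.4,186,.151)
for u,v in((80,50),(340,85),(325,298)):P("boxc","top",395+u/5,205+v/5,.06)
P("bar a","top",395+45.5,205+19,.104);P("bar b","top",395+45.5-2,205+50,.104)
for u,v in((213,177),(292,180),(290,262)):P("stn","top",u,v,.1)
for u,v in((342,140),(359,140),(351,220)):P("brush","top",u,v,.02)
print(R.from_quat(manip.get_obs()["ee_rot"]).as_matrix())
E
```

```text
bar top [ 0.5004 -0.3243  0.104 ]
disc [ 0.5004 -0.3236  0.062 ]
disc s [ 0.5037 -0.3193  0.062 ]
cap t [0.5429 0.0633 0.151 ]
cap s [0.546  0.0649 0.151 ]
boxc [ 0.553  -0.2728  0.06  ]
boxc [ 0.5383 -0.3856  0.06  ]
boxc [ 0.4465 -0.3771  0.06  ]
bar a [ 0.5322 -0.3247  0.104 ]
bar b [ 0.4683 -0.3195  0.104 ]
stn [0.6289 0.1495 0.1   ]
stn [ 0.6233 -0.016   0.1   ]
stn [ 0.4527 -0.0133  0.1   ]
brush [ 0.7264 -0.1252  0.02  ]
brush [ 0.7265 -0.1642  0.02  ]
brush [ 0.5433 -0.1455  0.02  ]
[[ 0.451  -0.8925 -0.0006]
 [-0.8925 -0.451   0.0011]
 [-0.0013  0.0001 -1.    ]]
```

Call:
move_arm(moves=[[0,0,4,-0.011,-0.03,0,0.085],[0,0,8,-0.022,-0.06,0,0.085],[0,0,12,-0.033,-0.091,0,0.085],[0,0,16,-0.044,-0.121,0,0.085],[0,0,20,-0.055,-0.151,0,0.085],[0,0,24,-0.066,-0.181,0,0.085],[0,0,28,-0.077,-0.212,0,0.085],[0,0,32,-0.088,-0.242,0,0.085],[0,0,34,-0.099,-0.272,0,0.085],[0,0,34,-0.11,-0.302,0,0.085]], grip_force=60)

```text
clock: 1.1
position: [0.5024, -0.3223, 0.231]
ee_rot: [-0.661, 0.751, 0.0, -0.0]
ft_force: [0.2, -0.3, 0.2]
grip_width: 0.992
```

Run:
```python
from h import *
import cv2
o=manip.get_obs();print(o["position"],o["joint_pos"],R.from_quat(o["ee_rot"]).as_matrix()[:,0]);p=cams.camera_params("wrist");print(p)
im=cams.camera("wrist");cv2.imwrite("pics/w1.png",im[:,:,::-1])
```

```text
[ 0.50239936 -0.32233796  0.23099776] [ 0.6413348   0.2780279  -0.17983788  1.53275254  0.05052599  1.33592236
 -1.24128978] [-1.26620524e-01 -9.91951217e-01 -1.63282669e-04]
{'fx': 309.70691628693146, 'fy': 309.70691628693146, 'cx': 318.5504893590409, 'cy': 198.52559871012477, 'xyz': array([ 0.58333152, -0.33302639,  0.37340393]), 'rotation': array([ 0.1055443 , -0.11996343,  0.74068914, -0.65257089])}
```

View pics/w1.png

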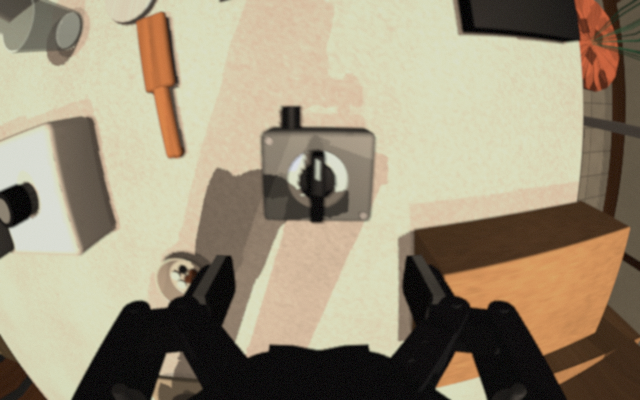

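The wrist view shows the bar vertical and centred at x≈317, from row 152 to row 222. It sits between the fingers (222 and 415), and the box is square to the tool. I'll check the position with the fisheye model.

```bash
cat >> h.py <<'E'
def wray(u,v,z,p=None):
    p=p or cams.camera_params("wrist");a=np.array([u-p["cx"],-(v-p["cy"])]);r=np.hypot(*a);t=r/p["fx"]
    d=R.from_quat(p["rotation"]).apply([*(np.sin(t)*a/r),-np.cos(t)]);return p["xyz"]+d*(z-p["xyz"][2])/d[2]
E
python3 - <<'E'
from h import *
for u,v,z in((318,179,.062),(265,131,.06),(375,131,.06),(265,218,.06),(372,220,.06),(318,152,.104),(317,195,.104),(318,222,.076)):print(u,v,wray(u,v,z))
E
```

```text
318 179 [ 0.50638638 -0.31584837  0.062     ]
265 131 [ 0.56284454 -0.26815879  0.06      ]
375 131 [ 0.54970051 -0.37952683  0.06      ]
265 218 [ 0.46891774 -0.25252932  0.06      ]
372 220 [ 0.45275783 -0.36942436  0.06      ]
318 152 [ 0.54172085 -0.32027855  0.104     ]
317 195 [ 0.50241135 -0.31466078  0.104     ]
318 222 [ 0.46423975 -0.31087558  0.076     ]
```

Call:
move_arm(moves=[[0,0,0,-0.0035,-0.002,0.04,0.06],[0,0,0,-0.0035,-0.002,0.08,0.06],[0,0,0,-0.0035,-0.002,0.11,0.06],[0,0,0,-0.0035,-0.002,0.135,0.06],[0,0,0,-0.0035,-0.002,0.15,0.06],[0,0,0,-0.0035,-0.002,0.155,0.06],[0,0,0,-0.0035,-0.002,0.155,0.03],[0,0,0,-0.0035,-0.002,0.155,0.03],[0,0,0,-0.0035,-0.002,0.155,0.03]])

```text
clock: 2.05
position: [0.505, -0.3207, 0.0777]
ee_rot: [-0.661, 0.75, -0.001, 0.0]
ft_force: [0.5, -0.6, 0.1]
grip_width: 0.354
```

Call:
move_arm(moves=[[0,0,0,0,0,0,0.02],[0,0,0,0,0,0,0.01],[0,0,0,0,0,0,0.005],[0,0,0,0,0,0,0],[0,0,0,0,0,0,0],[0,0,0,0,0,0,0]], grip_force=40)

```text
clock: 2.65
position: [0.5045, -0.3224, 0.0775]
ee_rot: [-0.661, 0.751, -0.002, -0.0]
ft_force: [0.9, -5.5, 2.5]
grip_width: 0.159
```

Call:
move_arm(moves=[[0,0,0,0.002,0,0,0],[0,0,-6,0.002,0,0,0],[0,0,-12,0.002,0,0,0],[0,0,-18,0.002,0,0,0],[0,0,-24,0.002,0,0,0],[0,0,-30,0.002,0,0,0],[0,0,-30,0.002,0,0,0]], grip_force=60)

```text
clock: 3.35
position: [0.5043, -0.3205, 0.0775]
ee_rot: [0.834, -0.551, -0.001, -0.001]
ft_force: [-4.2, 7.5, 13.3]
grip_width: 0.151
```

Run:
```python
from h import *
o=manip.get_obs();M=R.from_quat(o["ee_rot"]).as_matrix();print(o["position"],o["ft_force"],o["torque"],np.degrees(np.arctan2(M[1,0],M[0,0])),o["grip_width"])
```

```text
[ 0.50431948 -0.32048017  0.07752666] [-4.22508653  7.4974986  13.31360049] [ 1.7191579   1.24650302 -0.14471525] -66.92060361894835 0.15095088425263806
```

Call:
move_arm(moves=[[0,0,-6,-0.002,0,0,0],[0,0,-12,-0.002,0,0,0],[0,0,-18,-0.002,0,0,0],[0,0,-24,-0.002,0,0,0],[0,0,-30,-0.002,0,0,0],[0,0,-36,-0.002,0,0,0],[0,0,-42,-0.002,0,0,0],[0,0,-48,-0.002,0,0,0],[0,0,-54,-0.002,0,0,0],[0,0,-60,-0.002,0,0,0]])

```text
clock: 4.35
position: [0.5011, -0.3181, 0.0774]
ee_rot: [0.998, -0.06, -0.003, -0.001]
ft_force: [-18.1, 12.4, 24.6]
grip_width: 0.151
```

Run:
```python
from h import *
o=manip.get_obs();M=R.from_quat(o["ee_rot"]).as_matrix();print(o["position"],o["ft_force"],o["torque"],np.degrees(np.arctan2(M[1,0],M[0,0])),o["grip_width"])
```

```text
[ 0.50105852 -0.3181409   0.0774156 ] [-18.13176905  12.39830498  24.55254178] [ 2.90747987  4.2238266  -0.13516057] -6.917232856806769 0.15050386394030255
```

Call:
move_arm(moves=[[0,0,0,0,0,0,0.03],[0,0,0,0,0,0,0.06],[0,0,0,0,0,0,0.06],[0,0,0,0,0,0,0.06],[0,0,0,0,0,-0.04,0.085],[0,0,0,0,0,-0.08,0.085],[0,0,0,0,0,-0.12,0.085],[0,0,0,0,0,-0.16,0.085],[0,0,0,0,0,-0.17,0.085]])

```text
clock: 5.25
position: [0.5049, -0.3211, 0.2514]
ee_rot: [0.998, -0.063, 0.003, 0.002]
ft_force: [0.9, 0.5, -0.3]
grip_width: 0.995
```

Run:
```python
from h import *
import cv2
o=manip.get_obs();M=R.from_quat(o["ee_rot"]).as_matrix();print(o["position"],o["ft_force"],np.degrees(np.arctan2(M[1,0],M[0,0])),o["joint_pos"])
p=cams.camera_params("wrist");print(p["xyz"],p["rotation"])
im=cams.camera("wrist");cv2.imwrite("pics/w2.png",im[:,:,::-1])
```

```text
[ 0.50490284 -0.32106462  0.25136345] [ 0.91780943  0.47777484 -0.28139275] -7.212503855833727 [ 0.87342274  0.29565361 -0.47438587  1.49204175  0.13709662  1.37974729
  0.26567596]
[ 0.51469966 -0.24045514  0.3936025 ] [-0.16109268  0.00673842 -0.06231924  0.98494673]
```

View pics/w2.png

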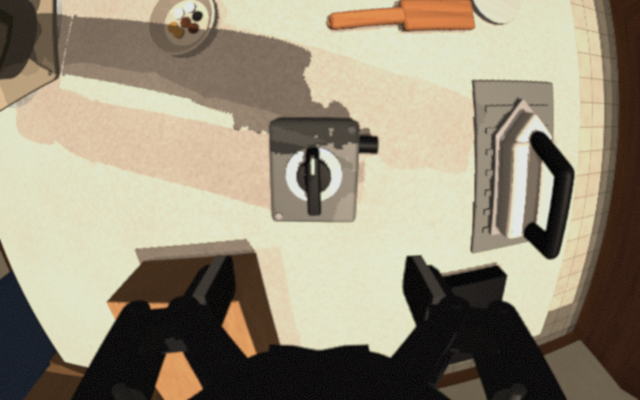

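The wrist view shows the bar (313,150)–(315,213) now parallel to the box's long side, so the isolator is OFF. Next I'll move above the cap.

Call:
move_arm(moves=[[0,0,0,-0.001,-0.039,0,0.085],[0,0,0,-0.002,-0.079,0,0.085],[0,0,0,-0.003,-0.119,0,0.085],[0,0,0,-0.004,-0.159,0,0.085],[0,0,0,-0.005,-0.199,0,0.085],[0,0,0,-0.006,-0.239,0,0.085],[0,0,0,-0.007,-0.279,0,0.085],[0,0,0,-0.008,-0.319,0,0.085],[0,0,0,-0.009,-0.358,0,0.085],[0,0,0,-0.009,-0.387,0,0.085]])

```text
clock: 6.3
position: [0.542, 0.0675, 0.245]
ee_rot: [0.998, -0.062, -0.001, -0.0]
ft_force: [0.6, 0.1, 0.4]
grip_width: 0.995
```

Run:
```python
from h import *
import cv2
o=manip.get_obs();M=R.from_quat(o["ee_rot"]).as_matrix();print(o["position"],np.degrees(np.arctan2(M[1,0],M[0,0])),o["joint_pos"])
p=cams.camera_params("wrist");print(p["xyz"],p["rotation"])
im=cams.camera("wrist");cv2.imwrite("pics/w3.png",im[:,:,::-1])
```

```text
[0.542042   0.06747134 0.24500249] -7.085072590552397 [ 0.42947009  0.22383628 -0.73066161  1.61915537  0.15117103  1.35812513
 -0.44463913]
[0.55271419 0.14740743 0.38750493] [-0.15922212  0.01031032 -0.06066209  0.98532336]
```

View pics/w3.png

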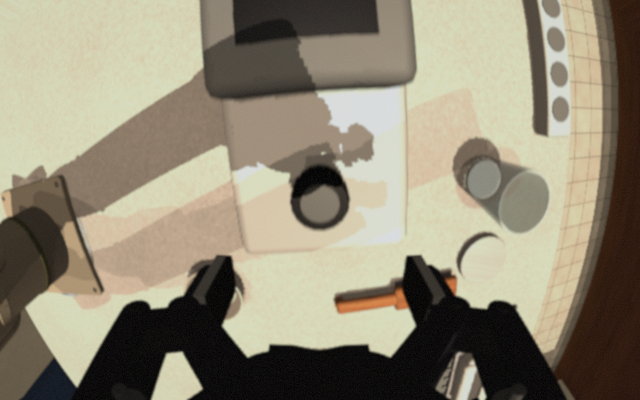

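The cap's top is centred at about (320,203), and the tower edge is at row 90.

Run:
```python
from h import *
for u,v in((320,203),(320,205)):
  q=wray(u,v,.151);o=manip.get_obs();M=R.from_quat(o["ee_rot"]).as_matrix();print(q,M.T@(q-o["position"]),o["position"])
```

```text
[0.54337349 0.07064962 0.151     ] [0.00183753 0.00169952 0.09412819] [0.54186008 0.07229369 0.24513494]
[0.54317365 0.06894559 0.151     ] [0.00184119 0.00341522 0.09412369] [0.54186008 0.07229369 0.24513494]
```

Call:
move_arm(moves=[[0,0,0,0,0,0,0.085],[0,0,0,0,0,0,0.085],[0,0,0,0,0,0,0.085]])

```text
clock: 6.65
position: [0.5427, 0.0631, 0.2456]
ee_rot: [0.998, -0.064, -0.0, 0.0]
ft_force: [-0.4, -0.3, 0.7]
grip_width: 0.989
```

Run:
```python
from h import *
import cv2
p=cams.camera_params("wrist");o=manip.get_obs();M=R.from_quat(o["ee_rot"]).as_matrix()
im=cams.camera("wrist");o2=manip.get_obs();print(o["position"],o2["position"],o["ft_force"])
cv2.imwrite("pics/w4.png",cv2.convertScaleAbs(cv2.resize(im[140:260,260:390,::-1],None,fx=5,fy=5,interpolation=2),alpha=1.8))
for u,v in((320,200),(320,205)):
  q=wray(u,v,.151,p);print(q,M.T@(q-o["position"]))
```

```text
[0.54266441 0.0631273  0.24563048] [0.54274726 0.06316956 0.24587775] [-0.43082606 -0.33994665  0.70122233]
[0.5445002  0.06352763 0.151     ] [ 0.00184754 -0.00069088  0.09462858]
[0.54396283 0.05927238 0.151     ] [0.0018566  0.00359816 0.09463129]
```

View pics/w4.png

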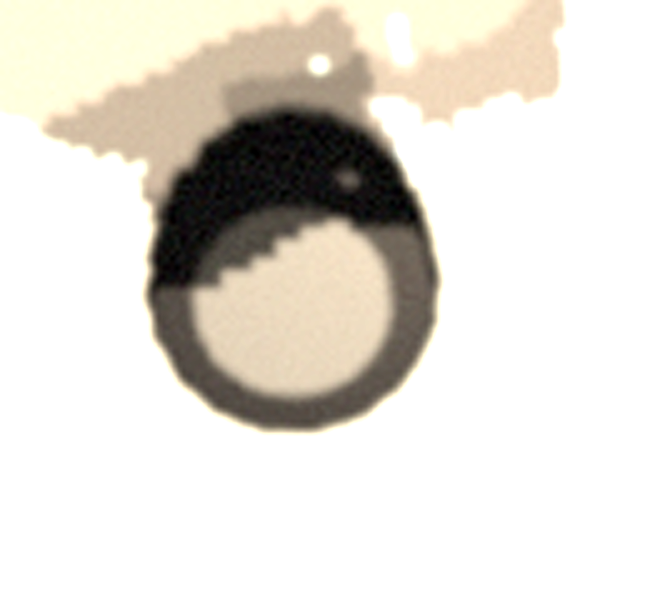

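The inlay is centred at about (318.6,200.2), which puts the cap within about 1 mm of the tool axis. I'll descend and grip.

Call:
move_arm(moves=[[0,0,0,0.001,-0.001,0.03,0.085],[0,0,0,0.001,-0.001,0.06,0.085],[0,0,0,0.001,-0.001,0.085,0.085],[0,0,0,0.001,-0.001,0.105,0.085],[0,0,0,0.001,-0.001,0.12,0.085],[0,0,0,0.001,-0.001,0.127,0.085],[0,0,0,0.001,-0.001,0.127,0.085],[0,0,0,0.001,-0.001,0.127,0.06],[0,0,0,0.001,-0.001,0.127,0.06]], grip_force=30)

```text
clock: 7.6
position: [0.5445, 0.0656, 0.1203]
ee_rot: [0.998, -0.063, 0.001, -0.0]
ft_force: [-1.2, 0.2, 0.6]
grip_width: 0.706
```

Call:
move_arm(moves=[[0,0,0,0,0,0,0.05],[0,0,0,0,0,0,0.04],[0,0,0,0,0,0,0.03],[0,0,0,0,0,0,0.02],[0,0,0,0,0,0,0.02]], grip_force=30)

```text
clock: 8.1
position: [0.5435, 0.0657, 0.1201]
ee_rot: [0.998, -0.063, -0.0, 0.0]
ft_force: [-6.3, -0.3, 7.5]
grip_width: 0.547
```

```bash
cat > st.py <<'E'
from h import *
np.set_printoptions(precision=4,suppress=True)
o=manip.get_obs();M=R.from_quat(o["ee_rot"]).as_matrix();print(o["position"],o["ft_force"],o["torque"],np.degrees(np.arctan2(M[1,0],M[0,0])),"tilt",M[:,2],o["grip_width"]*.0854,o["joint_pos"])
E
python3 st.py
```

```text
[0.5435 0.0657 0.1201] [-6.3444 -0.2597  7.4963] [-0.0991  1.2531  0.0247] -7.185782619244349 tilt [-0.0005 -0.0005 -1.    ] 0.04672301677776557 [ 0.3978  0.3372 -0.7053  1.7717  0.2409  1.1212 -0.511 ]
```

Call:
move_arm(moves=[[0,0,0,-0.0015,0,0,0.02],[0,0,-4,-0.0015,0,0,0.02],[0,0,-8,-0.0015,0,0,0.02],[0,0,-11,-0.0015,0,0,0.02],[0,0,-14,-0.0015,0,0,0.02],[0,0,-17,-0.0015,0,0,0.02],[0,0,-17,-0.0015,0,0,0.02]])

```text
clock: 8.8
position: [0.5428, 0.0659, 0.1201]
ee_rot: [0.996, 0.086, 0.001, 0.0]
ft_force: [-1.0, 0.5, 5.4]
grip_width: 0.55
```

```bash
python3 st.py
```

```text
[0.5428 0.0659 0.1201] [-0.9933  0.5359  5.4285] [0.0165 0.3957 0.0111] 9.91447336434997 tilt [ 0.0011  0.     -1.    ] 0.046937771340755136 [ 0.4377  0.3466 -0.7545  1.7731  0.2613  1.1237 -0.228 ]
```

Call:
move_arm(moves=[[0,0,-5,0,0,0,0.02],[0,0,-10,0,0,0,0.02],[0,0,-15,0,0,0,0.02],[0,0,-20,0,0,0,0.02],[0,0,-25,0,0,0,0.02]])

```text
clock: 9.3
position: [0.5422, 0.0659, 0.1201]
ee_rot: [0.954, 0.301, -0.0, 0.0]
ft_force: [-5.3, 0.4, 7.7]
grip_width: 0.549
```

```bash
python3 st.py;python3 - <<'E'
from workcell import cams
import cv2
cv2.imwrite("pics/s5.png",cv2.convertScaleAbs(cv2.resize(cams.camera("scene")[110:260,330:530,::-1],None,fx=4,fy=4,interpolation=2),alpha=1.8))
E
```

```text
[0.5422 0.0659 0.1201] [-5.3479  0.398   7.6734] [-0.1273  1.1308 -0.0745] 35.012755215742544 tilt [-0.0001 -0.0005 -1.    ] 0.04691992480739753 [ 0.4953  0.3671 -0.828   1.7709  0.2965  1.134   0.1842]
```

The moment is only 0.07 N·m after 42°, so the cap is turning freely anticlockwise with no stop. I'll continue to 85°.

Call:
move_arm(moves=[[0,0,-5,0,0,0,0.02],[0,0,-10,0,0,0,0.02],[0,0,-15,0,0,0,0.02],[0,0,-20,0,0,0,0.02],[0,0,-25,0,0,0,0.02],[0,0,-30,0,0,0,0.02],[0,0,-35,0,0,0,0.02],[0,0,-40,0,0,0,0.02],[0,0,-44,0,0,0,0.02],[0,0,-44,0,0,0,0.02]])

```text
clock: 10.35
position: [0.5414, 0.0654, 0.1201]
ee_rot: [0.772, 0.636, -0.001, -0.0]
ft_force: [-10.7, -3.0, 14.2]
grip_width: 0.551
```

```bash
python3 st.py
```

```text
[0.5414 0.0654 0.1201] [-10.7333  -3.0206  14.1701] [-0.566   2.1526  0.0328] 78.9418057463415 tilt [-0.002  -0.0016 -1.    ] 0.04703750592932315 [ 0.5992  0.4157 -0.9664  1.7667  0.3722  1.1582  0.8967]
```

Call:
move_arm(moves=[[0,0,0,0,0,-0.002,0.02],[0,0,0,0,0,-0.004,0.02],[0,0,0,0,0,-0.007,0.02],[0,0,0,0,0,-0.01,0.02],[0,0,0,0,0,-0.01,0.02]], grip_force=40)

```text
clock: 10.85
position: [0.5416, 0.0652, 0.1293]
ee_rot: [0.773, 0.635, -0.001, -0.0]
ft_force: [-7.3, -2.5, 1.2]
grip_width: 0.542
```

```bash
python3 st.py
```

```text
[0.5416 0.0652 0.1293] [-7.3176 -2.5129  1.2362] [-0.6032  1.5677  0.0281] 78.78737222204461 tilt [-0.0018 -0.0011 -1.    ] 0.04627445175235396 [ 0.6052  0.4048 -0.9717  1.7574  0.361   1.1736  0.9027]
```

No pull, so the cap is free of its thread. I'll lift it about 60 mm more.

Call:
move_arm(moves=[[0,0,0,0,0,-0.008,0.02],[0,0,0,0,0,-0.016,0.02],[0,0,0,0,0,-0.024,0.02],[0,0,0,0,0,-0.032,0.02],[0,0,0,0,0,-0.04,0.02],[0,0,0,0,0,-0.048,0.02],[0,0,0,0,0,-0.054,0.02],[0,0,0,0,0,-0.058,0.02],[0,0,0,0,0,-0.06,0.02],[0,0,0,0,0,-0.06,0.02]])

```text
clock: 11.85
position: [0.5424, 0.0657, 0.1894]
ee_rot: [0.773, 0.635, 0.0, 0.0]
ft_force: [-0.3, -0.7, -0.5]
grip_width: 0.539
```

Call:
move_arm(moves=[[0,0,0,0,0,0,0.02],[0,0,0,0,0,0,0.02],[0,0,0,0,0,0,0.02],[0,0,0,0,0,0,0.02]])

```text
clock: 12.25
position: [0.5423, 0.0657, 0.1892]
ee_rot: [0.773, 0.635, -0.0, -0.0]
ft_force: [-0.3, 0.4, -0.6]
grip_width: 0.546
```

```bash
python3 st.py;python3 - <<'E'
from workcell import cams
import cv2
cv2.imwrite("pics/s6.png",cv2.convertScaleAbs(cv2.resize(cams.camera("scene")[80:330,200:540,::-1],None,fx=2.3,fy=2.3,interpolation=2),alpha=1.7))
E
```

```text
[0.5423 0.0657 0.1892] [-0.2535  0.4332 -0.5571] [-0.0222 -0.0098 -0.0097] 78.80420287356039 tilt [-0.0001 -0.0001 -1.    ] 0.046613454453501346 [ 0.6384  0.3424 -1.0041  1.6882  0.3004  1.2774  0.9477]
```

View pics/s6.png

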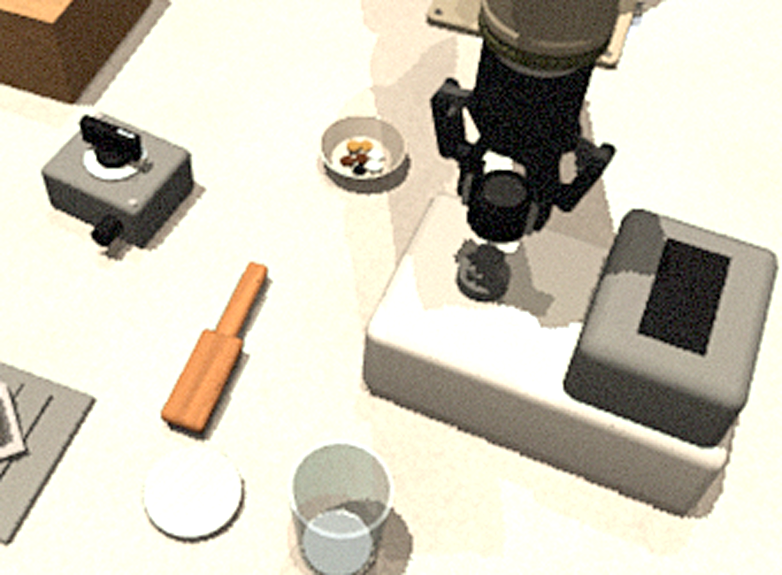

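The crop shows the cap held upright at (500,205), clear of the neck at (485,270). The isolator bar at (110,140) is in the OFF direction and the bystanders are in place.

```bash
python3 -c "
from workcell import manip
print(manip.hand_in())"
```

```text
the job is handed in; nothing more can be done
None
```

I switched the isolator off and unscrewed and lifted the cap, then handed the job in at about 12.3 s of the 61 s. No verdict was reported.

- **Isolator:** I gripped the handle and turned it 90° anticlockwise. The wrist picture after release showed the bar along the box's 120 mm side (OFF), and it still looked OFF in the last scene picture. I had no joint reading, so this is judged from the pictures and the turn I made.
- **Cap:** I tried anticlockwise first and it never met a stop. The resisting moment stayed under 0.1 N·m, so the thread is right-hand and I did not try the other way. I turned it 86° on its collar. That is the gripper's turn; I did not measure the cap's own angle.
- **Lift:** It came off without resistance. It was handed in held with 40 N, about 69 mm above its closed height by gripper travel, and about 1–2 mm sideways of my estimate of the collar's axis. The arm was still, the tool vertical, and the outside force below 1 N.
- **Surroundings:** The bystanders looked undisturbed in the last picture.
- **Disagreements:** The camera estimates of the handle's position differed by up to about 8 mm. While turning, side and vertical forces reached about 33 N at the handle and 18 N at the cap, with the sideways part due at least in part to that centring error. They were gone once the handle was released and the cap lifted.

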